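# Put the washed spice caddy back together

## Robot

A 6-joint arm with a two-finger parallel gripper is mounted at the origin on the work surface. World frame = base frame: x ahead of the robot, y to its left, z up, the work surface at z = 0. Lengths are in m, angles in rad, forces in N, time in s.
With the tool pointing down it reaches from about 0.25 to 0.725 m from the base axis. Payload 4 kg.
Tool frame: the origin (TCP) lies on the mounting face of the last link; the fingertips stand 173 mm ahead of it and the grasp point (between the pads) lies 155 mm ahead of it; z points along the fingers, y is the line along which they close (so a half turn about z gives the same grasp; the last joint's range is limited). The gripper opens to 85 mm and grips with 20 to 120 N. Pads are 22 mm wide; open, the fingers measure 114 mm over their backs; the gripper's body (76 mm by 85 mm) begins 54 mm behind the grasp point. The pads swing forward as they close: fully open they stand 13 mm farther back than shut.
Start: joints at [1.324, 0.241, 0.005, 1.335, 0, 1.571], TCP at [0.122, 0.485, 0.405] pointing down, gripper open.
Joint ranges: [-2.72, 2.72], [-1.05, 1.87], [-1.09, 1.28], [-1.99, 2.15], [-1.42, 1.44], [-3.14, 3.14]. Speed limits (rad/s): [2.79, 2.79, 3.14, 3.14, 3.14, 3.14].

## Interface

Orientations are given as a unit quaternion [x, y, z, w].
In Python, from plant import readout, cams, workorder gives the robot as it stands. The module is installed in compiled form; this text tells all that it offers.
- The arm moves only by the tool drive_tool, never from a script. Its argument "rows" is a list of rows, each a list of 4 numbers: the shift along the world's x, y, z in units of 30 mm (1.0 is 30 mm), then the turn about the world's z in units of 0.08 rad (1.0 is 0.08 rad). A call has 1 to 20 rows; each row shifts and turns the commanded pose from where the row before left it; what a row does not reach is not made up. A row lasts 1/10 s, in which the tool goes at most 50 mm and 8.59 degrees, less where a joint would pass 70% of its speed; a pose out of reach is approached as far as the arm can. A call with a number of a shift or a turn outside -1 to 1 is refused whole. A call with a gripper value outside its range is refused whole. "jaw" is the closure in counts, from 0 (fully open) to 255 (shut), set as the call begins (left out, the last holds). The fingers move at their own pace and stop on an object; "force" is the grip in N (left out, the last holds). Time passes only in rows, so rows that do not move let the fingers close. It gives the time, the measured TCP pose, the force, the opening and the grip force at its end, in the units of the state.
- readout.observe(): the state, without advancing time (a new reading comes with each control period).
- cams.get_image(name): name is "scene" or "top" or "wrist"; returns (picture, depth): 400x640x3 uint8, blue, green, red; 400x640 float32, m along the optical axis (not along the pixel's ray), 0 where there is no reading.
- cams.get_calibration(name): a dict with "intrinsics" (3x3 intrinsics, pixels), "position" and "rotation" of the camera in the world; the wrist camera has in their place "mount" (4x4, takes a point from camera to tool coordinates, whose origin is the TCP and whose axes are the flange's). Camera axes: x right, y up, looking along -z (the intrinsics and any distortion apply to the point x, -y, -z); pixel columns grow to the right and rows downward; lengths in m; the calibration is good to about 2 mm. A picture is of the moment at which its call begins: read the wrist's pose just before it. get_calibration takes no time and is no camera call.
- workorder.close_job(): hands the job in; it is judged then, once.
Trained networks look in the newest picture that a camera, given by its name, has taken for a name from the list of things; names that differ only in an ending like _2 or _b are one class to them, and where a whole thing is asked for, a point or a joint stands for the part that bears it (a point fixed in the world has none). Each returns a list of dicts, best first, with "conf" (0 to 1); they miss things now and then, are a little off and sometimes report something else, mostly with a low value. They report only what shows in the picture. A call takes as long as a camera call. They do not tell look-alikes from the thing itself.
- cams.spot_in(camera, label): "location" ([column, row] as shares, 0 to 1, of the picture: columns of its width, rows of its height, amid what is visible of it).
- cams.outline_of(camera, label): "pixels" (400x640 bool, what is visible of it) and "location" ([column, row] as shares, 0 to 1, of the picture: columns of its width, rows of its height, amid what is visible of it).
The state is a dict: "time": time; "joint_pos": joint angles; "qvel": joint speeds; "joint_efforts": joint torques, N m; "tcp_pos": TCP position; "ee_rot": TCP orientation; "contact_force": force on the tool from outside, world axes, zero at the start; "torque": the same for the moment, N m; "finger_gap": opening from 0.0 (shut) to 1.0 (fully open); "grasp_force": force on a finger pad.
Only numpy, scipy, OpenCV 4.12 (cv2) and the standard library are available. Lean on these libraries where they do the work, as an engineer would, in place of code of your own. Each camera call takes 0.05 s, during which the arm holds its last target. There are 200 camera calls.

## Task

The spice caddy has been washed and its two grey trays lie upside down to drain. Turn each tray right way up - they are too wide to grip, so push each one up against the worktop's coved upstand until it stands, and tip it over - and drop both over the caddy's four corner posts, one on top of the other, fully down; then stand every amber spice jar upright in the top tray. Leave the other kitchen things where they are.

Things in the scene. Friction and masses are not known exactly. Their poses are not given: they have to be found in the camera images.
- upstand: Pale grey coved upstand of the worktop, 530 mm long (its y), fixed. Origin: on the worktop, mid-length, on the foot line where the cove begins; x points into the wall, away from the open worktop. Surface heights: 4 mm at x = 12 mm, 14 at 25, 33 at 37, 54 at 45, 86 (the top edge) at 51.
- upstand_top (a point): Middle of the upstand's top front edge: x = 51 mm from the foot line, 86 mm high. The top is 22 mm thick; behind its middle the worktop is free for at least 50 mm; kettle and toaster, under 230 mm high, stand beyond.
- tray0: Shallow grey plastic tray, 130 mm (its x) by 164 mm (its y), 34 mm high, walls and floor 5 mm, plain upright sides. 0.24 kg, slippery. Origin: centre of the outer underside; z points out of the open side. At the start it lies upside down on its rim, smooth underside up, z down, origin 34 mm up, too wide to grip.
- tray1: The other tray, the same as tray0 in everything. Square holes 16 mm wide go through each tray's floor in the four corners, at its x = +-50 mm, y = +-67 mm. A tray stacked on another rests on that one's rim, 34 mm higher.
- tray0_grip (a point): Middle of tray0's divider, by which it is lifted once right way up: an upright wall along its x, 9 mm thick, 120 mm long, its top 31 mm above the underside (3 mm below the rim), with 72 mm clear on either side. This point is 22 mm above the underside.
- tray1_grip (a point): The same on tray1. Pushed low (tips under 20 mm up) at mid long side, square to the upstand, with 5 to 15 N, fingers leaning back some 20 degrees, a tray climbs the cove until it leans on the top edge, 50 to 60 degrees steep (pushed well in: 60), and stays; its upper edge is some 15 to 25 mm above the upstand. Pulled from behind by that edge, in an arc past upright, it falls right way up.
- caddy: Oak base plate of the caddy, 150 mm (its x) by 190 mm (its y), 16 mm thick, fixed. Origin: centre of its underside. Four round steel posts, 10 mm thick, domed, at x = +-50 mm, y = +-67 mm, rise 56 mm above the plate. Trays sit with undersides at 16 and 50 mm; the floor in the top tray is then 55 mm high, with the posts 17 mm proud of it in its corners.
- jar0: Amber glass spice jar with a dark metal cap, standing upright, 48 mm across, 50 mm high, 0.11 kg. Origin: centre of its underside, z up. May be absent.
- jar1: Amber glass spice jar with a dark metal cap, standing upright, 48 mm across, 50 mm high, 0.11 kg. Origin: centre of its underside, z up. May be absent.
- jar2: Amber glass spice jar with a dark metal cap, standing upright, 48 mm across, 50 mm high, 0.11 kg. Origin: centre of its underside, z up. May be absent.
- mug: White mug, 80 mm across, 92 mm high, handle to its y. Leave alone.
- ramekin: Small blue bowl, 76 mm across, 36 mm high. Leave alone.
- mill: Dark wooden pepper mill, 54 mm across, 108 mm high. Leave alone.
- oil: Green glass oil bottle, 60 mm across, 200 mm high. Leave alone.
- tin: Food tin, 68 mm across, 85 mm high. Leave alone.
Not all that is in view belongs to the job. Leave any pink look-alike of the jar2 alone.

How it is judged:
By the outcome, as a careful person would: the job done as asked, in the order asked, and still so for the second after the job is handed in, with the robot touching nothing.
Of jar0, jar1, jar2 only 1 to 3 are there at a start; the rules pass over those that are not, and their reading is None.
At some moment in a run one of tray0, tray1, jar0, jar1, jar2 may be knocked a few centimetres aside while the robot is not near it.
It also fails if it takes over 210 s, if anything falls off the work surface, if the arm or the gripper's body presses on something with over 40 N, if the wrist force passes 120 N, or if a joint passes its speed limit or range.

## Working session

There is one attempt and no reset: what is moved stays moved. The work goes in short steps, Python scripts to look and compute and a tool call to move; the robot and the scene stay as the last step left them, time stands still between calls to the robot, and variables do not carry over. Pictures are saved under pics/ and viewed, at most 14 in all, crops included, and the job is handed in when it is done.

Besides the shell and the picture viewer there is one more tool, called after "Emit:" as a command line: name --pt "numbers of a row" for each row, then --argument value for the rest. drive_tool: Moves the arm, as the interface text tells. Its arguments: {"type":"object","properties":{"rows":{"type":"array","items":{"type":"array","items":{"type":"number","minimum":-1,"maximum":1}}},"jaw":{"type":"number"},"force":{"type":"number"}},"required":["rows"]}

```bash
mkdir -p pics; ls; cat > h.py <<'E'
import numpy as np, cv2
from plant import readout, cams, workorder
from scipy.spatial.transform import Rotation as R
def pose(cam):
    c=cams.get_calibration(cam); K=np.array(c["intrinsics"])
    if "mount" in c:
        s=readout.observe(); T=np.eye(4); T[:3,:3]=R.from_quat(s["ee_rot"]).as_matrix(); T[:3,3]=s["tcp_pos"]
        M=T@np.array(c["mount"]); return K,M[:3,:3],M[:3,3],c
    Rm=np.array(c["rotation"]); 
    if Rm.shape!=(3,3): Rm=R.from_quat(Rm).as_matrix()
    return K,Rm,np.array(c["position"]),c
def cloud(cam,save=None):
    K,Rm,p,c=pose(cam); im,d=cams.get_image(cam)
    if save: cv2.imwrite("pics/"+save,im)
    v,u=np.mgrid[0:400,0:640].astype(float)
    X=np.stack([(u-K[0,2])/K[0,0]*d,-(v-K[1,2])/K[1,1]*d,-d],-1)@Rm.T+p
    X[d<=0]=np.nan
    return im,X
E
python3 - <<'E'
from h import *
for n in ["scene","top","wrist"]:
    c=cams.get_calibration(n); print(n,{k:np.round(v,3).tolist() if not isinstance(v,str) else v for k,v in c.items()})
for n in ["scene","top"]:
    im,X=cloud(n,n+"0.png"); np.save(n+"0.npy",X)
    for l in ["tray0","caddy","jar0","upstand","mug","ramekin","mill","oil","tin"]:
        for o in cams.outline_of(n,l)[:5]:
            P=X[o["pixels"]]; P=P[~np.isnan(P[:,0])]
            if len(P): print(n,l,round(o["conf"],2),np.round(np.array(o["location"])*[640,400]).astype(int),"med",np.median(P,0).round(3),"lo",np.percentile(P,3,axis=0).round(3),"hi",np.percentile(P,97,axis=0).round(3),len(P))
print(readout.observe())
E
```

```text
pics
scene {'intrinsics': [[414.089, 0.0, 321.305], [0.0, 414.089, 200.871], [0.0, 0.0, 1.0]], 'position': [1.133, 0.235, 1.043], 'rotation': [0.158, 0.228, 0.785, 0.554]}
top {'intrinsics': [[515.991, 0.0, 316.521], [0.0, 515.991, 207.576], [0.0, 0.0, 1.0]], 'position': [0.234, 0.0, 1.844], 'rotation': [-0.07, 0.057, 0.706, -0.702]}
wrist {'intrinsics': [[298.571, 0.0, 319.366], [0.0, 298.571, 202.338], [0.0, 0.0, 1.0]], 'mount': [[-0.001, 0.963, 0.269, 0.068], [1.0, 0.001, -0.0, 0.0], [-0.001, 0.269, -0.963, 0.031], [0.0, 0.0, 0.0, 1.0]]}
scene tray0 0.96 [259 176] med [ 0.514 -0.195  0.034] lo [ 0.44  -0.282  0.007] hi [ 0.579 -0.116  0.038] 2280
scene tray0 0.67 [335 209] med [0.551 0.066 0.034] lo [ 0.475 -0.018  0.006] hi [0.615 0.144 0.038] 2593
scene caddy 0.58 [423 230] med [0.526 0.316 0.016] lo [0.451 0.225 0.009] hi [0.595 0.403 0.044] 3359
scene jar0 0.85 [410 177] med [0.375 0.245 0.046] lo [0.345 0.224 0.005] hi [0.385 0.265 0.053] 286
scene jar0 0.76 [228 127] med [ 0.365 -0.349  0.043] lo [ 0.339 -0.371  0.008] hi [ 0.378 -0.334  0.054] 231
scene jar0 0.7 [188 166] m
[... 2197 characters left out ...]
t_pos': array([1.32401203e+00, 2.40581532e-01, 4.99503551e-03, 1.33519714e+00,
       2.13928112e-05, 1.57083072e+00]), 'qvel': array([-1.54069855e-05, -1.12160117e-04, -7.57358398e-05,  4.95099615e-04,
       -1.15663785e-03, -1.11660849e-03]), 'joint_efforts': array([-2.04827479e-04, -3.72218800e+01,  2.52695829e+01,  1.30245335e-03,
       -7.39126290e-05, -2.99754056e-06]), 'tcp_pos': array([0.12213984, 0.48484847, 0.4047138 ]), 'ee_rot': array([ 1.23096333e-01,  9.92394726e-01,  7.61344587e-06, -9.83422855e-06]), 'contact_force': array([ 0.47181996, -0.52907938, -0.07474805]), 'torque': array([ 0.00931424, -0.04547582, -0.01035195]), 'grasp_force': 0.0, 'finger_gap': 1.0007423701947633}
```

View images.

```bash
python3 - <<'E'
from h import *
a=cv2.imread("pics/scene0.png")[80:330,160:560]; cv2.imwrite("pics/s0c.png",cv2.resize(a,None,fx=2,fy=2))
X=np.load("scene0.npy"); T=np.load("top0.npy")
# tray/caddy rect from top surfaces, both cams
for nm,C in [("scene",X),("top",T)]:
    P=C.reshape(-1,3); P=P[~np.isnan(P[:,0])]
    for n,(x0,x1,y0,y1,z0,z1) in dict(trA=(.42,.607,-.3,-.1,.027,.04),trB=(.45,.625,-.03,.16,.027,.04),cad=(.43,.62,.2,.42,.010,.022)).items():
        Q=P[(P[:,0]>x0)&(P[:,0]<x1)&(P[:,1]>y0)&(P[:,1]<y1)&(P[:,2]>z0)&(P[:,2]<z1)]
        r=cv2.minAreaRect((Q[:,:2]*1000).astype(np.float32)); print(nm,n,np.round(r[0],1),np.round(r[1],1),round(r[2],2),Q[:,2].mean().round(4))
    for ys in [(-.34,-.25),(-.2,-.05),(0,.14)]:
        Q=P[(P[:,1]>ys[0])&(P[:,1]<ys[1])&(P[:,0]>.6)&(P[:,0]<.74)]
        print(nm,ys,"h14",*[np.median(Q[abs(Q[:,2]-h)<.004][:,0]).round(4) for h in (.014,.033,.054,.075)],"top",np.percentile(Q[(Q[:,2]>.08)&(Q[:,2]<.093)][:,0],[3,97]).round(4),Q[(Q[:,2]>.08)&(Q[:,2]<.093)][:,2].max())
    for (x0,y0) in [(.365,.245),(.355,-.35),(.55,-.395),(.447,-.382)]:
        Q=P[(np.hypot(P[:,0]-x0,P[:,1]-y0)<.05)&(P[:,2]>.04)&(P[:,2]<.06)]; 
        (cx,cy),r=cv2.minEnclosingCircle((Q[:,:2]*1000).astype(np.float32)); print(nm,"jar",round(cx,1),round(cy,1),round(r,1))
    P=C.reshape(-1,3);Q=P[(P[:,0]>.43)&(P[:,0]<.62)&(P[:,1]>.2)&(P[:,1]<.42)&(P[:,2]>.055)&(P[:,2]<.08)]
    L=[]
    for q in Q:
        for l in L:
            if np.hypot(*(l[0]-q)[:2])<.03: l.append(q);break
        else: L.append([q])
    for l in L: print("post",np.mean(l,0).round(4),len(l))
E
```

```text
scene trA [ 502.8 -200.5] [167.8 135.7] 76.04 0.0343
scene trB [540.3  62.3] [165.1 133.1] 76.93 0.0342
scene cad [521.1 314.2] [190.  151.6] 86.63 0.0161
scene (-0.34, -0.25) h14 0.6739 0.674 0.6736 0.6742 top [0.6516 0.6754] 0.09194144341767951
scene (-0.2, -0.05) h14 0.6848 0.6853 0.6849 0.6846 top [0.6619 0.6873] 0.09183503066733811
scene (0, 0.14) h14 0.6932 0.6137 0.6971 0.6972 top [0.6737 0.6995] 0.09222414367868159
scene jar 363.2 245.7 22.5
scene jar 356.7 -355.6 22.9
scene jar 555.6 -401.8 24.2
scene jar 444.1 -386.2 22.8
post [0.4689 0.2497 0.0654] 18
post [0.4761 0.384  0.066 ] 20
post [0.5688 0.2442 0.066 ] 19
post [0.5767 0.3781 0.0657] 20
top trA [ 504.3 -199.2] [164.4 131.8] 76.62 0.0334
top trB [540.3  64.4] [164.4 130.9] 76.87 0.0336
top cad [523.9 310.9] [219.5 186. ] 89.29 0.0159
top (-0.34, -0.25) h14 0.624 0.638 0.6446 0.6529 top [0.6498 0.6736] 0.09286831543279739
top (-0.2, -0.05) h14 0.6351 0.649 0.6567 0.6626 top [0.6594 0.6851] 0.092601469242652
top (0, 0.14) h14 0.6484 0.6556 0.6689 0.6753 top [0.6718 0.6967] 0.09278791512152118
top jar 362.4 246.0 21.7
top jar 355.1 -354.3 21.4
top jar 551.5 -400.2 22.2
top jar 444.3 -384.5 22.1
post [0.5733 0.3784 0.0668] 8
post [0.5664 0.246  0.0654] 9
post [0.4738 0.3839 0.0667] 10
post [0.4667 0.2512 0.0702] 8
```

View pics/s0c.png

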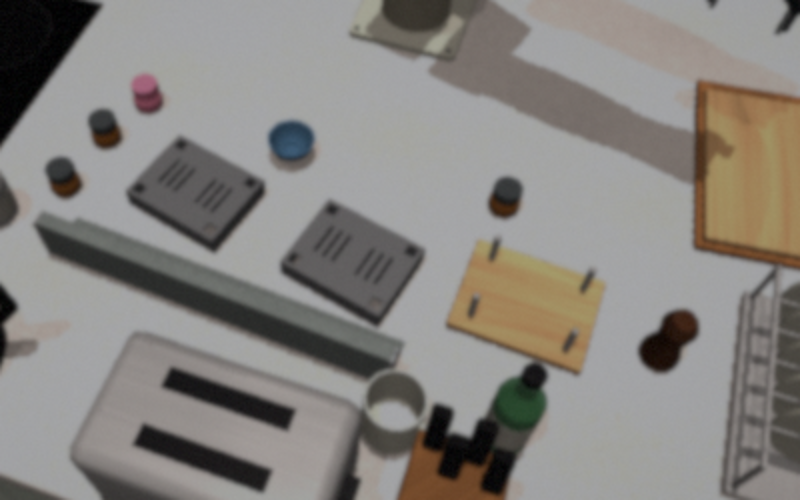

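View pics/top0.png

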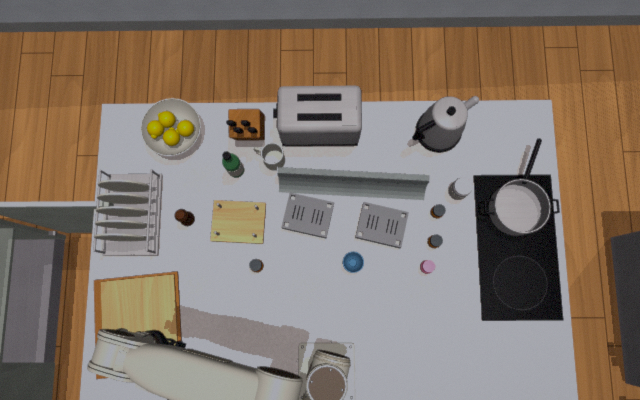

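Emit:
drive_tool --pt "0.61 -0.8 -0.28 0.137" --pt "0.61 -0.8 -0.28 0.137" --pt "0.61 -0.8 -0.28 0.137" --pt "0.61 -0.8 -0.28 0.137" --pt "0.61 -0.8 -0.28 0.137" --pt "0.61 -0.8 -0.28 0.137" --pt "0.61 -0.8 -0.28 0.137" --pt "0.61 -0.8 -0.28 0.137" --pt "0.61 -0.8 -0.28 0.137" --pt "0.61 -0.8 -0.28 0.137" --pt "0.61 -0.8 -0.28 0.137" --pt "0.61 -0.8 -0.28 0.137" --pt "0.61 -0.8 -0.28 0.137" --pt "0.61 -0.8 -0.28 0.137" --pt "0.61 -0.8 -0.28 0.137" --pt "0.61 -0.8 -0.28 0.137" --pt "0.61 -0.8 -0.28 0.137" --pt "0 0 0 0" --jaw 0

```text
time: 2.8
tcp_pos: [0.4348, 0.0747, 0.2612]
ee_rot: [0.032, 0.999, -0.0, 0.0]
contact_force: [-0.7, 0.1, 0.2]
finger_gap: 1.001
grasp_force: 0.0
```

```bash
python3 - <<'E'
from h import *
T=np.load("scene0.npy"); P=T.reshape(-1,3)
for z in (.10,.14,.2):
    Q=P[(P[:,2]>z)&(P[:,0]>.6)&(P[:,0]<1)]; 
    for y0 in np.arange(-.4,.4,.1):
        q=Q[(Q[:,1]>y0)&(Q[:,1]<y0+.1)]; 
        if len(q)>3: print(z,round(y0,2),q[:,0].min().round(3),q[:,2].max().round(3))
E
```

```text
0.1 -0.4 0.794 0.199
0.1 -0.2 0.8 0.188
0.1 -0.1 0.8 0.191
0.1 -0.0 0.801 0.192
0.1 0.1 0.8 0.19
0.1 0.2 0.706 0.222
0.1 0.3 0.693 0.222
0.14 -0.4 0.795 0.199
0.14 -0.2 0.8 0.188
0.14 -0.1 0.8 0.191
0.14 -0.0 0.801 0.192
0.14 0.1 0.8 0.19
0.14 0.2 0.79 0.222
0.14 0.3 0.7 0.222
0.2 0.2 0.79 0.222
0.2 0.3 0.704 0.222
```

Emit:
drive_tool --pt "0 0.1 -0.76 0" --pt "0 0 -0.76 0" --pt "0 0 -0.76 0" --pt "0 0 -0.76 0" --pt "0 0 0 0" --pt "0.25 -0.015 0 0" --pt "0.25 -0.015 0 0" --pt "0.25 -0.015 0 0" --pt "0.25 -0.015 0 0" --pt "0.25 -0.015 0 0" --pt "0.25 -0.015 0 0" --pt "0 0 0 0"

```text
time: 4.0
tcp_pos: [0.4797, 0.0771, 0.171]
ee_rot: [0.03, 1.0, 0.0, 0.001]
contact_force: [0.6, 0.5, -0.1]
finger_gap: 0.997
grasp_force: 0.0
```

```bash
cat >> h.py <<'E'
def rect(P,x0,x1,y0,y1,z0,z1):
    P=P.reshape(-1,3); Q=P[(P[:,0]>x0)&(P[:,0]<x1)&(P[:,1]>y0)&(P[:,1]<y1)&(P[:,2]>z0)&(P[:,2]<z1)]
    r=cv2.minAreaRect((Q[:,:2]*1000).astype(np.float32)); return np.round(r[0],1),np.round(r[1],1),round(r[2],2),len(Q)
E
python3 - <<'E'
from h import *
s=readout.observe(); print(s["tcp_pos"],s["contact_force"])
im,X=cloud("scene","s1.png"); 
print(rect(X,.45,.63,-.05,.16,.027,.04))
cv2.imwrite("pics/s1c.png",cv2.resize(im[120:300,220:460],None,fx=2.5,fy=2.5))
E
```

```text
[0.47969499 0.07710659 0.17095984] [ 0.59134676  0.54493483 -0.11739814]
(array([550.3,  66.8]), array([165.4, 148.8]), 82.92, 2288)
```

View pics/s1c.png

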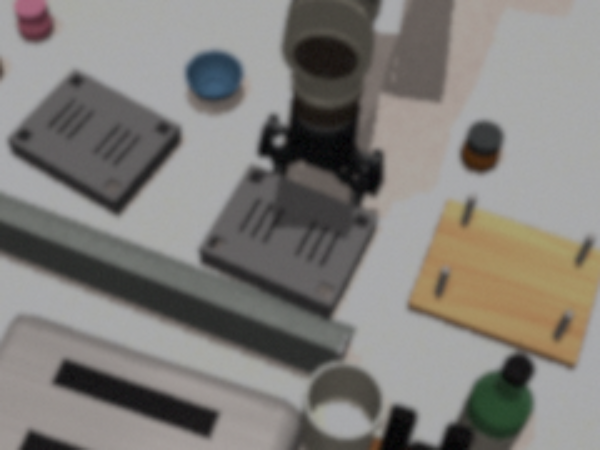

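Emit:
drive_tool --pt "0.24 -0.0145 0 0" --pt "0.24 -0.0145 0 0" --pt "0.24 -0.0145 0 0" --pt "0.24 -0.0145 0 0" --pt "0.24 -0.0145 0 0" --pt "0.24 -0.0145 0 0" --pt "0.24 -0.0145 0 0" --pt "0.24 -0.0145 0 0"

```text
time: 4.85
tcp_pos: [0.5328, 0.0735, 0.1684]
ee_rot: [0.03, 1.0, -0.0, -0.006]
contact_force: [-8.1, 0.0, -4.1]
finger_gap: 1.0
grasp_force: 3.6
```

```bash
python3 - <<'E'
from h import *
s=readout.observe(); print(s["tcp_pos"],s["contact_force"])
im,X=cloud("scene","s2.png"); 
cv2.imwrite("pics/s2c.png",cv2.resize(im[120:300,220:460],None,fx=2.5,fy=2.5))
E
```

```text
[0.53278779 0.07346614 0.1683999 ] [-8.09502749e+00  1.71025913e-04 -4.11333573e+00]
```

View pics/s2c.png

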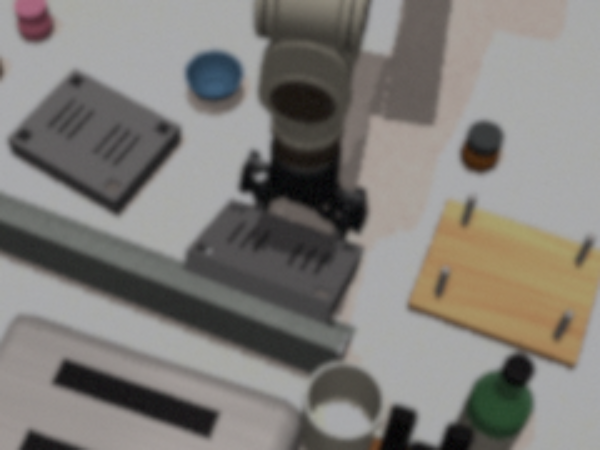

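Climbing well, squared. Continue to about x = 0.583.

Emit:
drive_tool --pt "0.2 -0.012 0 0" --pt "0.2 -0.012 0 0" --pt "0.2 -0.012 0 0" --pt "0.2 -0.012 0 0" --pt "0.2 -0.012 0 0" --pt "0.2 -0.012 0 0" --pt "0.2 -0.012 0 0" --pt "0.2 -0.012 0 0"

```text
time: 5.7
tcp_pos: [0.5844, 0.0708, 0.1708]
ee_rot: [0.03, 1.0, 0.0, 0.0]
contact_force: [-1.3, 0.5, -0.6]
finger_gap: 1.0
grasp_force: 0.9
```

```bash
cat >> h.py <<'E'
def tilt(X,yc,hw=.06,x0=.52,x1=.72):
    P=X.reshape(-1,3); Q=P[(abs(P[:,1]-yc)<hw)&(P[:,0]>x0)&(P[:,0]<x1)&(P[:,2]>.005)&(P[:,2]<.15)]
    for z in np.arange(.01,.15,.01):
        q=Q[abs(Q[:,2]-z)<.005]
        if len(q)>3: print(round(z,3),len(q),np.percentile(q[:,0]+.0605*(yc-q[:,1]),[5,50,95]).round(4),np.percentile(q[:,1],[2,98]).round(3))
E
python3 - <<'E'
from h import *
s=readout.observe(); print(s["tcp_pos"],s["contact_force"])
im,X=cloud("scene","s3.png"); tilt(X,.065,.11)
E
```

```text
[0.58440483 0.07075716 0.17077045] [-1.29049504  0.53596194 -0.61564003]
0.01 130 [0.5702 0.6964 0.7073] [-0.04  0.17]
0.02 141 [0.5899 0.6963 0.698 ] [-0.036  0.172]
0.03 145 [0.5901 0.6962 0.6982] [-0.038  0.171]
0.04 156 [0.5927 0.6962 0.698 ] [-0.038  0.171]
0.05 142 [0.5963 0.6963 0.6978] [-0.038  0.17 ]
0.06 238 [0.579  0.6952 0.6978] [-0.035  0.165]
0.07 232 [0.5789 0.6956 0.6976] [-0.034  0.169]
0.08 383 [0.5877 0.688  0.6974] [-0.038  0.169]
0.09 536 [0.5967 0.6858 0.6965] [-0.041  0.167]
0.1 99 [0.587  0.5966 0.6532] [-0.008  0.144]
0.11 307 [0.5785 0.6505 0.6893] [-0.013  0.143]
0.12 560 [0.591  0.6758 0.6858] [-0.017  0.141]
0.13 265 [0.6115 0.664  0.6709] [-0.016  0.139]
0.14 55 [0.5918 0.6164 0.6218] [0.041 0.107]
```

Emit:
drive_tool --pt "-0.1 0 0 0" --pt "-0.4 0 0 0" --pt "-0.8 0 0.1 0" --pt "0 0 0.9 0" --pt "0 0 0.9 0" --pt "0 0 1 0" --pt "0 0 1 0" --pt "0 0 1 0" --pt "0 0 1 0" --pt "0.8 -0.04 0 0" --pt "0.9 -0.04 0 0" --pt "0.9 -0.04 0 0" --pt "0.9 -0.04 0 0" --pt "0.9 -0.04 0 0" --pt "0.9 -0.04 0 0" --pt "0.28 0 0 0" --pt "0 0 0 0"

```text
time: 7.45
tcp_pos: [0.7132, 0.0634, 0.3468]
ee_rot: [0.03, 1.0, -0.0, 0.0]
contact_force: [-0.6, 0.2, -0.6]
finger_gap: 1.0
grasp_force: 0.0
```

```bash
python3 - <<'E'
from h import *
s=readout.observe(); print(s["tcp_pos"],s["contact_force"],s["joint_pos"])
im,X=cloud("scene","s4.png"); tilt(X,.065,.11)
cv2.imwrite("pics/s4c.png",cv2.resize(im[120:300,220:460],None,fx=2.5,fy=2.5))
E
```

```text
[0.71318963 0.06344882 0.34682954] [-0.61736275  0.22590936 -0.59901805] [ 8.87508215e-02  7.21498262e-01  6.17311170e-01  1.46631961e+00
 -1.07659823e-04  1.49506684e-01]
0.01 118 [0.5668 0.6965 0.7106] [-0.037  0.172]
0.02 115 [0.6221 0.6967 0.6984] [-0.039  0.17 ]
0.03 123 [0.6165 0.6965 0.6985] [-0.039  0.17 ]
0.04 129 [0.6364 0.6964 0.698 ] [-0.039  0.17 ]
0.05 125 [0.6296 0.6965 0.6981] [-0.042  0.17 ]
0.06 141 [0.6224 0.6964 0.698 ] [-0.038  0.17 ]
0.07 143 [0.6463 0.6964 0.6983] [-0.037  0.171]
0.08 269 [0.6753 0.6952 0.6978] [-0.041  0.168]
0.09 479 [0.6778 0.6872 0.6965] [-0.041  0.168]
0.1 9 [0.6417 0.6449 0.6757] [0.089 0.145]
0.11 141 [0.6601 0.6866 0.6895] [-0.017  0.144]
0.12 385 [0.6666 0.6771 0.6863] [-0.013  0.142]
0.13 71 [0.6616 0.6656 0.6746] [0.008 0.142]
```

View pics/s4c.png

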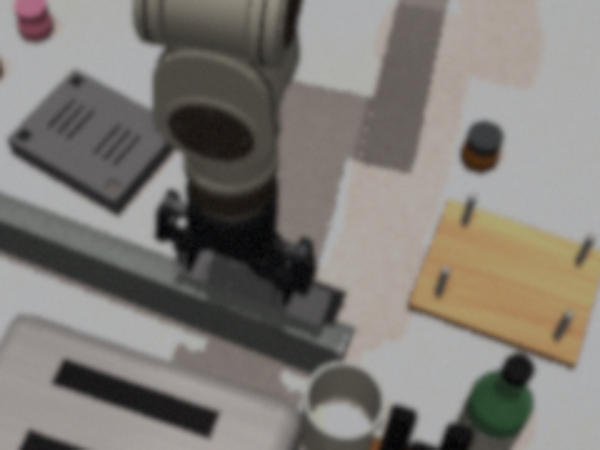

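Emit:
drive_tool --pt "0.1 0 -0.6 0" --pt "0 0 -0.7 0" --pt "0 0 -0.7 0" --pt "0 0 -0.6 0" --pt "0 0 -0.45 0" --pt "0 0 0 0"

```text
time: 8.1
tcp_pos: [0.7138, 0.0636, 0.254]
ee_rot: [0.03, 1.0, -0.0, -0.002]
contact_force: [-0.8, -0.1, 0.4]
finger_gap: 1.003
grasp_force: 0.0
```

```bash
python3 - <<'E'
from h import *
s=readout.observe(); print(s["tcp_pos"],s["contact_force"])
im,X=cloud("scene","s5.png"); tilt(X,.065,.11)
cv2.imwrite("pics/s5c.png",cv2.resize(im[180:280,260:400],None,fx=5,fy=5))
E
```

```text
[0.71383768 0.0636203  0.25397602] [-0.80441645 -0.10861414  0.37200799]
0.01 137 [0.5611 0.6962 0.7062] [-0.04   0.171]
0.02 120 [0.6146 0.6964 0.6981] [-0.043  0.171]
0.03 118 [0.6021 0.6964 0.698 ] [-0.036  0.169]
0.04 119 [0.6094 0.6963 0.6977] [-0.039  0.17 ]
0.05 113 [0.6148 0.6965 0.6983] [-0.038  0.17 ]
0.06 117 [0.6204 0.6966 0.6981] [-0.039  0.172]
0.07 124 [0.627  0.6963 0.6985] [-0.039  0.172]
0.08 138 [0.6388 0.696  0.698 ] [-0.044  0.17 ]
0.09 172 [0.6407 0.6875 0.7082] [-0.042  0.171]
0.1 21 [0.6405 0.6583 0.7198] [0.012 0.145]
0.11 41 [0.6479 0.6851 0.7192] [-0.009  0.144]
0.12 84 [0.6568 0.6726 0.7182] [-0.001  0.144]
0.13 97 [0.6603 0.6642 0.6782] [-0.017  0.143]
0.14 33 [0.7043 0.7113 0.7207] [-0.001  0.122]
```

View pics/s5c.png

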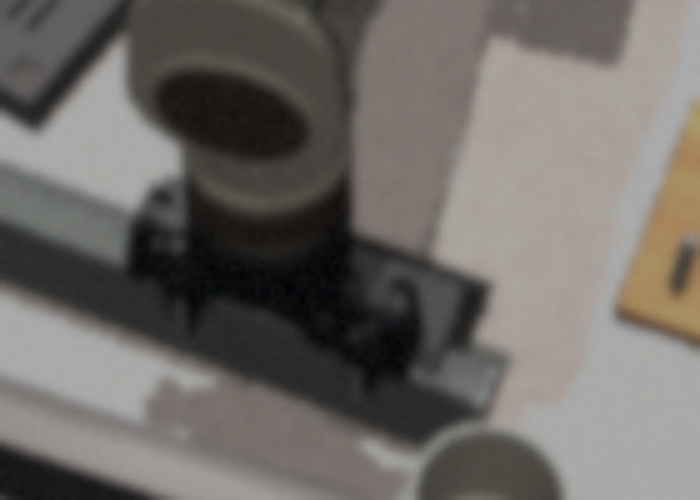

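Emit:
drive_tool --pt "-0.3 0.018 0.1 0" --pt "-0.5 0.03 0.25 0" --pt "-0.5 0.03 0.25 0" --pt "-0.5 0.03 0.15 0" --pt "-0.5 0.03 0.1 0" --pt "-0.5 0.03 0.05 0" --pt "-0.5 0.03 0 0" --pt "-0.5 0.03 0 0" --pt "-0.3 0.02 0 0" --pt "0 0 0 0" --pt "0 0 0 0" --pt "0 0 0 0"

```text
time: 9.35
tcp_pos: [0.593, 0.071, 0.2836]
ee_rot: [0.03, 1.0, 0.0, 0.001]
contact_force: [1.1, 1.0, -0.1]
finger_gap: 0.999
grasp_force: 0.0
```

```bash
python3 - <<'E'
from h import *
s=readout.observe(); print(s["tcp_pos"],s["contact_force"])
im,X=cloud("scene","s6.png"); tilt(X,.065,.11,.42,.7)
cv2.imwrite("pics/s6c.png",cv2.resize(im[120:300,220:460],None,fx=2.5,fy=2.5))
E
```

```text
[0.5929986  0.07100515 0.28360346] [ 1.05578136  0.963155   -0.0569409 ]
0.01 788 [0.4857 0.5478 0.6963] [-0.016  0.153]
0.02 230 [0.4621 0.5867 0.6973] [-0.03   0.156]
0.03 431 [0.4601 0.583  0.6971] [-0.032  0.154]
0.04 157 [0.4629 0.6952 0.6975] [-0.036  0.155]
0.05 97 [0.6951 0.6964 0.6976] [-0.039  0.135]
0.06 92 [0.6947 0.6963 0.6977] [-0.037  0.169]
0.07 98 [0.6951 0.6964 0.6979] [-0.042  0.138]
0.08 265 [0.6756 0.6921 0.6973] [-0.041  0.165]
0.09 481 [0.6757 0.686  0.6956] [-0.041  0.164]
0.13 16 [0.592  0.5997 0.604 ] [0.016 0.122]
0.14 26 [0.5882 0.5995 0.6038] [0.015 0.126]
```

View pics/s6c.png

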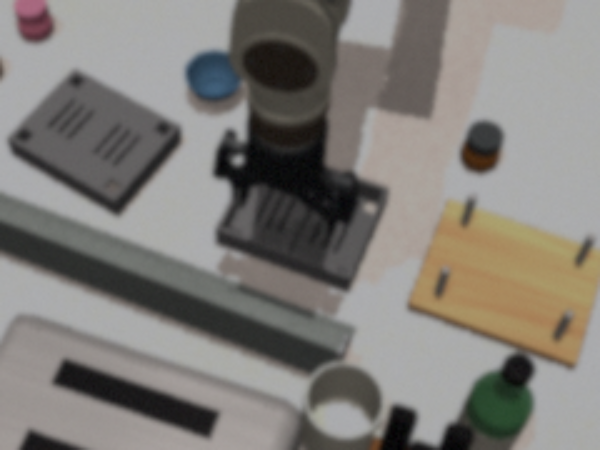

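Emit:
drive_tool --pt "-0.6 0 0.7 0" --pt "-0.6 0 0.7 0" --pt "-0.6 0 0.7 0" --pt "-0.6 0 0.7 0" --pt "-0.6 0 0.7 0" --pt "0 0 0 0"

```text
time: 10.0
tcp_pos: [0.5019, 0.0711, 0.3915]
ee_rot: [0.03, 1.0, 0.0, 0.003]
contact_force: [0.0, 0.4, 0.8]
finger_gap: 1.0
grasp_force: 0.0
```

```bash
python3 - <<'E'
from h import *
s=readout.observe(); print(s["tcp_pos"])
im,X=cloud("wrist","w1.png"); np.save("w1.npy",X); print(rect(X,.42,.62,-.05,.2,.026,.042))
P=X.reshape(-1,3); Q=P[(abs(P[:,0]-.524)<.045)&(abs(P[:,1]-.067)<.05)&(P[:,2]>.022)&(P[:,2]<.04)]
print(Q.mean(0),cv2.minAreaRect((Q[:,:2]*1000).astype(np.float32)))
im,X=cloud("scene"); print(rect(X,.42,.62,-.05,.18,.026,.042)); print("A",rect(X,.42,.62,-.3,-.09,.026,.042))
E
```

```text
[0.50193389 0.07108159 0.39149312]
(array([522.7,  72.9]), array([164.6, 130.7]), 86.49, 3707)
[0.52280731 0.07291811 0.03066081] ((524.16796875, 72.96958923339844), (8.29139232635498, 89.98456573486328), 86.46539306640625)
(array([521.9,  70.8]), array([165. , 135.2]), 86.49, 605)
A (array([ 504. , -200.9]), array([167.2, 133.6]), 76.3, 1948)
```

View pics/w1.png

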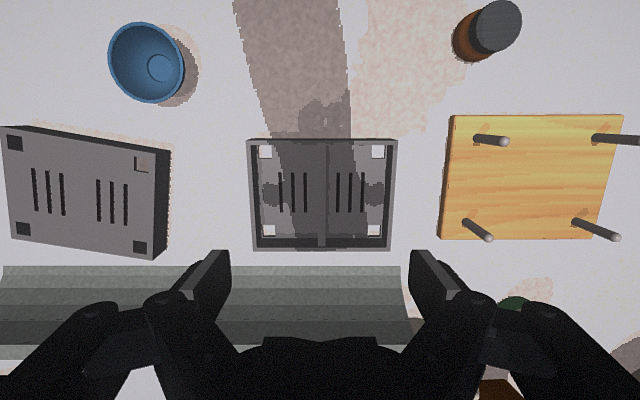

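Emit:
drive_tool --pt "0.23 0.02 -0.8 0" --pt "0.23 0.02 -0.9 0" --pt "0.23 0.02 -0.9 0" --pt "0 0 -0.9 0" --pt "0 0 -0.9 0" --pt "0 0 -0.9 0" --pt "0 0 -0.9 0" --pt "0 0 -0.78 0" --pt "0 0 0 0"

```text
time: 11.0
tcp_pos: [0.521, 0.0724, 0.1739]
ee_rot: [0.03, 1.0, -0.001, -0.005]
contact_force: [-1.1, -0.7, -0.4]
finger_gap: 1.0
grasp_force: 0.0
```

Emit:
drive_tool --pt "0 0 0 0" --pt "0 0 0 0" --pt "0 0 0 0" --pt "0 0 0 0" --pt "0 0 0 0" --pt "0 0 0 0" --pt "0 0 0 0" --pt "0 0 0 0" --pt "0 0 0 0" --pt "0 0 0 0" --pt "0 0 0 0" --jaw 255 --force 60

```text
time: 12.1
tcp_pos: [0.5233, 0.0729, 0.1797]
ee_rot: [0.03, 1.0, 0.0, 0.001]
contact_force: [0.3, -0.4, 6.1]
finger_gap: 0.088
grasp_force: 60.6
```

```bash
python3 - <<'E'
from h import *
P=np.load("w1.npy").reshape(-1,3)
Q=P[(P[:,0]>.43)&(P[:,0]<.62)&(P[:,1]>.2)&(P[:,1]<.42)&(P[:,2]>.06)&(P[:,2]<.08)]
L=[]
for q in Q:
    for l in L:
        if np.hypot(*(l[0]-q)[:2])<.03: l.append(q);break
    else: L.append([q])
for l in L: print("post",np.mean(l,0).round(4),len(l))
print("plate",rect(np.load("w1.npy"),.43,.62,.2,.42,.010,.02))
E
```

```text
post [0.4743 0.3817 0.0642] 90
post [0.4665 0.2497 0.0678] 137
post [0.5731 0.3775 0.0669] 146
post [0.5653 0.2444 0.0676] 113
plate (array([520.8, 315.6]), array([191. , 149.1]), 86.51, 19160)
```

Emit:
drive_tool --pt "0 0 0.3 0" --pt "0 0 0.6 0" --pt "0 0 0.8 0" --pt "0 0 0.8 0" --pt "0 0 0.8 0" --pt "0 0.5 0.4 0" --pt "0 0.8 0 0" --pt "0 0.9 0 0" --pt "0 0.9 0 0" --pt "0 0.9 0 0" --pt "0 0.9 0 0" --pt "0 0.9 0 0" --pt "0 0.9 0 0" --pt "0 0.8 0 0" --pt "-0.06 0.55 0 0" --pt "0 0 0 0" --pt "0 0 0 0" --pt "0 0 0 0"

```text
time: 13.9
tcp_pos: [0.5211, 0.3134, 0.2896]
ee_rot: [0.031, 1.0, -0.0, -0.0]
contact_force: [0.2, -1.1, -2.5]
finger_gap: 0.096
grasp_force: 59.4
```

```bash
cat >> h.py <<'E'
def posts(X,z0=.06,z1=.078):
    P=X.reshape(-1,3);Q=P[(P[:,0]>.43)&(P[:,0]<.62)&(P[:,1]>.2)&(P[:,1]<.42)&(P[:,2]>z0)&(P[:,2]<z1)]
    L=[]
    for q in Q:
        for l in L:
            if np.hypot(*(l[0]-q)[:2])<.03: l.append(q);break
        else: L.append([q])
    for l in L: print("post",np.mean(l,0).round(4),len(l))
E
python3 - <<'E'
from h import *
s=readout.observe(); print(s["tcp_pos"],s["ee_rot"],s["finger_gap"])
im,X=cloud("wrist","w2.png")
z=s["tcp_pos"][2]-.1797
print("tray rim wrist",z,rect(X,.40,.64,.2,.43,z+.027,z+.042)); posts(X)
im,X=cloud("scene","s7.png"); print("tray rim scene",rect(X,.40,.64,.2,.43,z+.028,z+.042)); posts(X)
cv2.imwrite("pics/s7c.png",np.hstack([cv2.resize(im[150:300,340:500],(400,375)),cv2.resize(cv2.imread("pics/w2.png"),(400,375))]))
E
```

```text
[0.52107386 0.31337598 0.28959362] [ 3.07273623e-02  9.99527608e-01 -4.98689023e-04 -3.74984870e-04] 0.09597484003408888
tray rim wrist 0.1098936203549837 (array([504.8, 314.4]), array([166. ,  99.3]), 86.44, 19219)
tray rim scene (array([520.1, 311.8]), array([164.3, 134.2]), 86.25, 538)
post [0.5683 0.2442 0.068 ] 16
post [0.5764 0.3777 0.0676] 17
```

View pics/s7c.png

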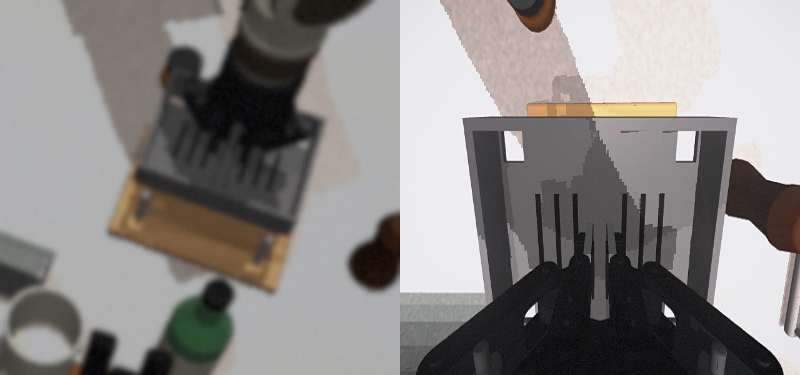

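Emit:
drive_tool --pt "0.02 0.05 -0.3 0" --pt "0 0 -0.4 0" --pt "0 0 -0.4 0" --pt "0 0 -0.3 0" --pt "0 0 -0.3 0" --pt "0 0 -0.2 0" --pt "0 0 0 0"

```text
time: 14.7
tcp_pos: [0.5213, 0.3156, 0.2314]
ee_rot: [0.03, 1.0, -0.001, -0.001]
contact_force: [-0.9, 0.0, -1.1]
finger_gap: 0.092
grasp_force: 59.4
```

Emit:
drive_tool --pt "0 0 -0.3 0" --pt "0 0 -0.3 0" --pt "0 0 -0.3 0" --pt "0 0 -0.2 0" --pt "0 0 -0.1 0" --pt "0 0 0 0"

```text
time: 15.3
tcp_pos: [0.5217, 0.3158, 0.1965]
ee_rot: [0.03, 1.0, -0.0, -0.0]
contact_force: [0.0, -0.7, -2.2]
finger_gap: 0.093
grasp_force: 59.5
```

Release, rise, and measure the seat of the tray.

Emit:
drive_tool --pt "0 0 -0.03 0" --pt "0 0 0 0" --pt "0 0 0 0" --pt "0 0 0 0" --pt "0 0 0 0" --pt "0 0 0 0" --pt "0 0 0 0" --jaw 0

```text
time: 16.0
tcp_pos: [0.5218, 0.3158, 0.196]
ee_rot: [0.03, 1.0, 0.0, 0.0]
contact_force: [0.8, -0.1, -0.1]
finger_gap: 1.0
grasp_force: 0.0
```

Emit:
drive_tool --pt "0 0 0.3 0" --pt "0 0 0.7 0" --pt "0 0 1 0" --pt "0 0 1 0" --pt "-0.5 -0.8 1 0" --pt "-0.5 -1 1 0" --pt "-0.5 -1 0 0" --pt "-0.5 -1 0 0" --pt "-0.5 -1 0 0" --pt "0 0 0 0"

```text
time: 17.0
tcp_pos: [0.4447, 0.1691, 0.3467]
ee_rot: [0.032, 0.999, -0.001, -0.001]
contact_force: [-0.3, 0.8, 0.2]
finger_gap: 1.0
grasp_force: 0.0
```

```bash
python3 - <<'E'
from h import *
s=readout.observe(); print(s["tcp_pos"])
im,X=cloud("scene","s8.png"); posts(X)
P=X.reshape(-1,3)
print("rim",rect(X,.40,.64,.2,.43,.043,.056)); 
for h in np.arange(.01,.08,.005): print(round(h,3),((P[:,0]>.44)&(P[:,0]<.6)&(P[:,1]>.22)&(P[:,1]<.41)&(abs(P[:,2]-h)<.0025)).sum(),end='; ')
print("A",rect(X,.40,.625,-.3,-.05,.026,.042))
im,X=cloud("top","t8.png");print("A",rect(X,.40,.61,-.31,-.05,.026,.042))
E
```

```text
[0.44469214 0.16907969 0.34672146]
post [0.4688 0.2499 0.0684] 15
post [0.4765 0.3834 0.0679] 16
post [0.5681 0.2445 0.0684] 14
post [0.5764 0.378  0.0682] 16
rim (array([520.9, 314.6]), array([164.1, 134.4]), 86.54, 646)
0.01 86; 0.015 494; 0.02 1296; 0.025 499; 0.03 110; 0.035 125; 0.04 135; 0.045 222; 0.05 385; 0.055 61; 0.06 11; 0.065 20; 0.07 31; 0.075 6; 0.08 0; A (array([ 474.8, -183.8]), array([184.3, 200.4]), 75.63, 1969)
A (array([ 475. , -184.7]), array([178.5, 195.5]), 76.12, 1495)
```

Emit:
drive_tool --pt "-0.09 -0.92 -0.22 0" --pt "-0.09 -0.92 -0.22 0" --pt "-0.09 -0.92 -0.22 0" --pt "-0.09 -0.92 -0.22 0" --pt "-0.09 -0.92 -0.22 0" --pt "-0.09 -0.92 -0.22 0" --pt "-0.09 -0.92 -0.22 0" --pt "-0.09 -0.92 -0.22 0" --pt "-0.09 -0.92 -0.22 0" --pt "-0.09 -0.92 -0.22 0" --pt "-0.09 -0.92 -0.22 0" --pt "-0.09 -0.92 -0.22 0" --pt "-0.09 -0.92 -0.22 0" --pt "0 0 0 0" --pt "0 0 0 0" --jaw 70

```text
time: 18.6
tcp_pos: [0.4125, -0.1871, 0.26]
ee_rot: [0.03, 1.0, 0.0, 0.0]
contact_force: [0.6, -0.2, -0.3]
finger_gap: 0.728
grasp_force: 0.0
```

```bash
python3 - <<'E'
from h import *
s=readout.observe(); print(s["tcp_pos"],s["finger_gap"])
im,X=cloud("wrist","w3.png")
P=X.reshape(-1,3)
for nm,C in (("w",X),("s",cloud("scene")[1])):
    for o in cams.outline_of({"w":"wrist","s":"scene"}[nm],"tray1")[:3]:
        Q=C[o["pixels"]]; Q=Q[(Q[:,2]>.028)&(Q[:,2]<.042)]
        if len(Q)>50:
            r=cv2.minAreaRect((Q[:,:2]*1000).astype(np.float32)); print(nm,round(o["conf"],2),np.round(r[0],1),np.round(r[1],1),round(r[2],1),len(Q))
Q=P[(P[:,0]<.42)&(P[:,0]>.3)&(abs(P[:,1]+.1)<.06)&(P[:,2]>.01)&(P[:,2]<.05)]; print("ram",np.percentile(Q,[1,99],axis=0)) if len(Q) else 0
E
```

```text
[ 0.41251916 -0.18713528  0.26000499] 0.7281228849128577
s 0.98 [ 505.  -200.9] [168.3 133.2] 77.3 1891
s 0.8 [522.9 313.7] [161.  130.5] 86.9 318
ram [[ 0.3367263  -0.13018577  0.01021372]
 [ 0.40703344 -0.05951991  0.03673216]]
```

Emit:
drive_tool --pt "-0.1 -0.1 -0.6 0" --pt "0 0 -0.8 0" --pt "0 0 -0.8 0" --pt "0 0 -0.7 0" --pt "0 0 0 0" --pt "0.2 -0.012 0 0" --pt "0.25 -0.015 0 0" --pt "0.25 -0.015 0 0" --pt "0.25 -0.015 0 0" --pt "0.25 -0.015 0 0" --pt "0.25 -0.015 0 0" --pt "0.25 -0.015 0 0" --pt "0.25 -0.015 0 0" --pt "0 0 0 0"

```text
time: 20.2
tcp_pos: [0.4686, -0.1937, 0.1732]
ee_rot: [0.03, 1.0, -0.0, 0.001]
contact_force: [-0.4, -0.1, 0.3]
finger_gap: 0.729
grasp_force: 0.0
```

```bash
python3 - <<'E'
from h import *
s=readout.observe(); print(s["tcp_pos"],s["contact_force"])
im,X=cloud("scene","s9.png"); o=cams.outline_of("scene","tray1")[0]
Q=X[o["pixels"]]; Q=Q[(Q[:,2]>.028)&(Q[:,2]<.05)]
r=cv2.minAreaRect((Q[:,:2]*1000).astype(np.float32)); print(r,o["location"])
cv2.imwrite("pics/s9c.png",cv2.resize(im[90:270,150:390],None,fx=2.5,fy=2.5))
E
```

```text
[ 0.46856148 -0.19365882  0.17322589] [-0.36441028 -0.06522288  0.27415296]
((543.0928955078125, -193.150390625), (166.74806213378906, 137.8170166015625), 86.33065032958984) [0.4014, 0.4627]
```

View pics/s9c.png

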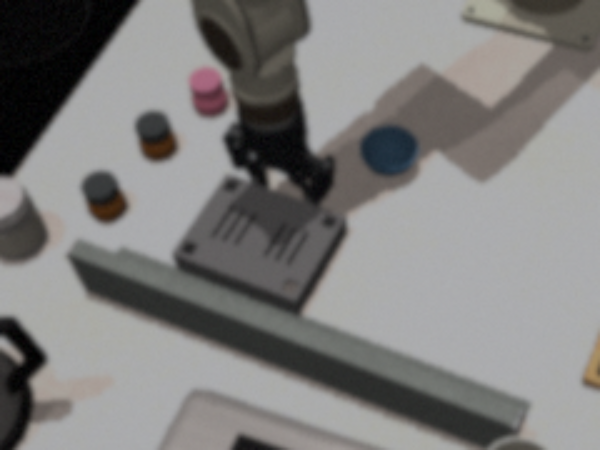

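Emit:
drive_tool --pt "0.24 -0.0145 0 0" --pt "0.24 -0.0145 0 0" --pt "0.24 -0.0145 0 0" --pt "0.24 -0.0145 0 0" --pt "0.24 -0.0145 0 0" --pt "0.24 -0.0145 0 0" --pt "0.24 -0.0145 0 0" --pt "0.24 -0.0145 0 0" --pt "0.24 -0.0145 0 0" --pt "0.24 -0.0145 0 0" --pt "0.24 -0.0145 0 0" --pt "0.24 -0.0145 0 0" --pt "0.24 -0.0145 0 0" --pt "0.24 -0.0145 0 0"

```text
time: 21.7
tcp_pos: [0.5687, -0.1996, 0.1733]
ee_rot: [0.03, 1.0, -0.0, 0.0]
contact_force: [-3.0, 0.7, 0.5]
finger_gap: 0.725
grasp_force: 1.3
```

```bash
python3 - <<'E'
from h import *
s=readout.observe(); print(s["tcp_pos"],s["contact_force"])
im,X=cloud("scene","s10.png"); tilt(X,-.195,.11,.5)
E
```

```text
[ 0.56869253 -0.19960288  0.17328121] [-3.02175288  0.70291928  0.53313583]
0.01 135 [0.5643 0.6799 0.6854] [-0.3   -0.091]
0.02 145 [0.5676 0.6798 0.6814] [-0.297 -0.093]
0.03 148 [0.5737 0.6797 0.6814] [-0.299 -0.095]
0.04 156 [0.5724 0.6797 0.6814] [-0.3  -0.09]
0.05 157 [0.5767 0.6798 0.6813] [-0.296 -0.09 ]
0.06 214 [0.5635 0.6379 0.6814] [-0.298 -0.092]
0.07 196 [0.5645 0.679  0.6812] [-0.291 -0.096]
0.08 305 [0.5744 0.674  0.6811] [-0.298 -0.092]
0.09 508 [0.5804 0.6688 0.6798] [-0.3  -0.09]
0.1 104 [0.5675 0.58   0.6523] [-0.261 -0.117]
0.11 236 [0.5624 0.5875 0.6726] [-0.274 -0.118]
0.12 468 [0.6385 0.6616 0.6716] [-0.278 -0.119]
0.13 274 [0.5777 0.6481 0.656 ] [-0.278 -0.121]
0.14 68 [0.5569 0.5961 0.6063] [-0.221 -0.163]
```

Emit:
drive_tool --pt "-0.1 0 0 0" --pt "-0.4 0 0 0" --pt "-0.8 0 0.1 0" --pt "0 0 0.9 0" --pt "0 0 0.9 0" --pt "0 0 1 0" --pt "0 0 1 0" --pt "0 0 1 0" --pt "0 0 1 0" --pt "0.8 0.06 0 0" --pt "0.9 0.06 0 0" --pt "0.9 0.06 0 0" --pt "0.9 0.06 0 0" --pt "0.9 0.06 0 0" --pt "0.9 0.06 0 0" --pt "0.2 0.05 0 0" --pt "0 0 0 0"

```text
time: 23.45
tcp_pos: [0.6944, -0.1869, 0.3494]
ee_rot: [0.03, 1.0, 0.0, -0.0]
contact_force: [-0.5, 0.2, -0.9]
finger_gap: 0.724
grasp_force: 0.0
```

Emit:
drive_tool --pt "0 0 0 0" --pt "0 0 0 0" --pt "0 0 0 0" --pt "0 0 0 0" --jaw 0

```text
time: 23.85
tcp_pos: [0.6934, -0.1875, 0.3508]
ee_rot: [0.031, 1.0, -0.0, 0.0]
contact_force: [-0.1, 1.1, -0.6]
finger_gap: 1.002
grasp_force: 0.0
```

```bash
python3 - <<'E'
from h import *
s=readout.observe(); print(s["tcp_pos"],s["contact_force"],s["ee_rot"])
im,X=cloud("scene","s11.png"); tilt(X,-.195,.11,.5)
E
```

```text
[ 0.69338465 -0.187535    0.35080399] [-0.10703854  1.1471969  -0.62958364] [ 3.05026119e-02  9.99534651e-01 -7.62270025e-05  2.55575172e-04]
0.01 145 [0.5142 0.6799 0.6941] [-0.297 -0.091]
0.02 114 [0.5808 0.68   0.6816] [-0.3   -0.091]
0.03 124 [0.5877 0.68   0.6813] [-0.299 -0.092]
0.04 128 [0.5924 0.6801 0.6815] [-0.299 -0.089]
0.05 130 [0.5972 0.68   0.6815] [-0.298 -0.092]
0.06 138 [0.6051 0.6801 0.6815] [-0.296 -0.091]
0.07 136 [0.6099 0.6799 0.6814] [-0.298 -0.092]
0.08 244 [0.6312 0.6783 0.6814] [-0.298 -0.089]
0.09 442 [0.6511 0.6704 0.6801] [-0.302 -0.089]
0.1 26 [0.6255 0.6393 0.6627] [-0.267 -0.117]
0.11 144 [0.6334 0.6697 0.6733] [-0.279 -0.118]
0.12 375 [0.649  0.6607 0.67  ] [-0.271 -0.119]
0.13 133 [0.6438 0.6487 0.6558] [-0.266 -0.121]
```

Emit:
drive_tool --pt "0.05 0 -0.6 0" --pt "0 0 -0.7 0" --pt "0 0 -0.7 0" --pt "0 0 -0.7 0" --pt "0 0 -0.5 0" --pt "0 0 0 0"

```text
time: 24.5
tcp_pos: [0.6942, -0.1871, 0.2509]
ee_rot: [0.03, 1.0, 0.001, -0.003]
contact_force: [-0.5, -0.8, -0.1]
finger_gap: 0.998
grasp_force: 0.0
```

```bash
python3 - <<'E'
from h import *
s=readout.observe(); print(s["tcp_pos"],s["contact_force"],s["ee_rot"])
im,X=cloud("scene","s12.png"); tilt(X,-.195,.11,.64)
E
```

```text
[ 0.69424827 -0.18705958  0.25092966] [-0.52254933 -0.78902271 -0.12883664] [ 3.03168045e-02  9.99535929e-01  6.82435236e-04 -2.89010353e-03]
0.01 111 [0.6792 0.6805 0.7137] [-0.299 -0.087]
0.02 108 [0.6787 0.6803 0.6815] [-0.296 -0.093]
0.03 102 [0.6789 0.6803 0.6815] [-0.298 -0.089]
0.04 98 [0.6787 0.6803 0.6814] [-0.3  -0.09]
0.05 95 [0.6786 0.6801 0.6818] [-0.299 -0.093]
0.06 89 [0.6784 0.6805 0.6816] [-0.299 -0.087]
0.07 102 [0.6444 0.68   0.6813] [-0.3   -0.091]
0.08 129 [0.6557 0.6795 0.6812] [-0.3   -0.087]
0.09 163 [0.6501 0.6716 0.6811] [-0.299 -0.088]
0.1 45 [0.6386 0.691  0.7036] [-0.235 -0.117]
0.11 47 [0.6444 0.6868 0.7028] [-0.243 -0.118]
0.12 79 [0.6404 0.6598 0.7033] [-0.233 -0.117]
0.13 87 [0.6442 0.6483 0.7021] [-0.236 -0.118]
0.14 57 [0.691  0.7029 0.7063] [-0.261 -0.114]
```

Emit:
drive_tool --pt "-0.3 0.018 0.15 0" --pt "-0.5 0.03 0.25 0" --pt "-0.5 0.03 0.25 0" --pt "-0.5 0.03 0.15 0" --pt "-0.5 0.03 0.1 0" --pt "-0.5 0.03 0.05 0" --pt "-0.5 0.03 0 0" --pt "-0.5 0.03 0 0" --pt "-0.3 0.02 0 0" --pt "0 0 0 0" --pt "0 0 0 0" --pt "0 0 0.5 0" --pt "-0.6 0 0.7 0" --pt "-0.6 0 0.7 0" --pt "-0.6 0 0.7 0" --pt "-0.6 0 0.7 0" --pt "-0.6 0 0.5 0" --pt "0 0 0 0"

```text
time: 26.35
tcp_pos: [0.4823, -0.1801, 0.3997]
ee_rot: [0.031, 1.0, -0.001, 0.002]
contact_force: [1.3, 0.4, -0.4]
finger_gap: 0.995
grasp_force: 0.0
```

```bash
python3 - <<'E'
from h import *
s=readout.observe(); print(s["tcp_pos"])
im,X=cloud("wrist","w4.png"); np.save("w4.npy",X); print(rect(X,.41,.61,-.32,-.05,.026,.042))
cx,cy=rect(X,.41,.61,-.32,-.05,.026,.042)[0]/1000
P=X.reshape(-1,3); Q=P[(abs(P[:,0]-cx)<.045)&(abs(P[:,1]-cy)<.05)&(P[:,2]>.022)&(P[:,2]<.04)]
print(Q.mean(0),cv2.minAreaRect((Q[:,:2]*1000).astype(np.float32)))
E
```

```text
[ 0.48225464 -0.18011587  0.39967683]
(array([ 502.2, -189.2]), array([164.6, 130.3]), 86.53, 3467)
[ 0.50080463 -0.18911487  0.03056219] ((502.426513671875, -189.18212890625), (8.564931869506836, 89.59910583496094), 87.02225494384766)
```

View pics/w4.png

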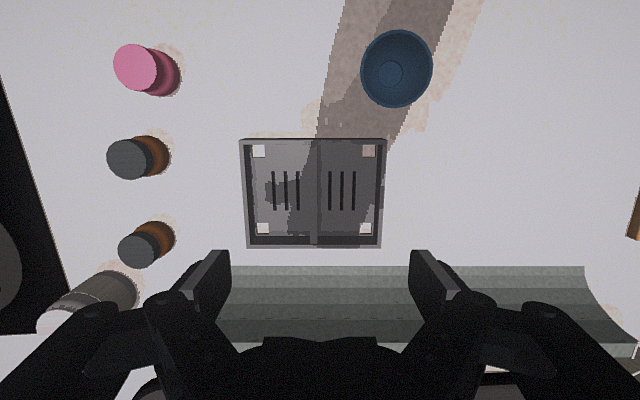

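Emit:
drive_tool --pt "0.22 -0.1 -0.9 0" --pt "0.22 -0.1 -0.9 0" --pt "0.23 -0.1 -0.9 0" --pt "0 0 -0.9 0" --pt "0 0 -0.9 0" --pt "0 0 -0.9 0" --pt "0 0 -0.9 0" --pt "0 0 -0.7 0" --pt "0 0 -0.28 0" --pt "0 0 0 0" --pt "0 0 0 0"

```text
time: 27.5
tcp_pos: [0.5033, -0.1889, 0.1784]
ee_rot: [0.03, 1.0, -0.0, 0.0]
contact_force: [0.6, -0.2, 0.9]
finger_gap: 0.999
grasp_force: 0.0
```

Emit:
drive_tool --pt "0 0 0 0" --pt "0 0 0 0" --pt "0 0 0 0" --pt "0 0 0 0" --pt "0 0 0 0" --pt "0 0 0 0" --pt "0 0 0 0" --pt "0 0 0 0" --pt "0 0 0 0" --pt "0 0 0 0" --pt "0 0 0 0" --jaw 255 --force 60

```text
time: 28.6
tcp_pos: [0.5029, -0.189, 0.1789]
ee_rot: [0.03, 1.0, -0.0, 0.001]
contact_force: [-1.3, 0.7, 4.5]
finger_gap: 0.096
grasp_force: 60.5
```

Emit:
drive_tool --pt "0 0 0.4 0" --pt "0 0 0.8 0" --pt "0 0 0.9 0" --pt "0 0 0.9 0" --pt "0 0.3 0.9 0" --pt "0.04 0.7 0.47 0" --pt "0.04 0.9 0 0" --pt "0.04 0.9 0 0" --pt "0.04 0.9 0 0" --pt "0.04 0.9 0 0" --pt "0.04 0.9 0 0" --pt "0.04 0.9 0 0" --pt "0.04 0.9 0 0" --pt "0.04 0.9 0 0" --pt "0.04 0.9 0 0" --pt "0.04 0.9 0 0" --pt "0.04 0.9 0 0" --pt "0.04 0.9 0 0" --pt "0.04 0.9 0 0" --pt "0.04 0.9 0 0"

```text
time: 30.6
tcp_pos: [0.52, 0.2201, 0.309]
ee_rot: [0.03, 1.0, -0.0, -0.001]
contact_force: [-0.1, -0.5, -2.1]
finger_gap: 0.091
grasp_force: 59.4
```

Emit:
drive_tool --pt "0.03 0.9 0 0" --pt "0 0.9 0 0" --pt "0 0.7 0 0" --pt "0 0.4 0 0" --pt "0 0 0 0" --pt "0 0 0 0"

```text
time: 31.2
tcp_pos: [0.5212, 0.3056, 0.309]
ee_rot: [0.03, 1.0, -0.001, -0.0]
contact_force: [-0.3, -0.3, -3.0]
finger_gap: 0.092
grasp_force: 59.3
```

```bash
python3 - <<'E'
from h import *
s=readout.observe(); print(s["tcp_pos"],s["ee_rot"])
z=s["tcp_pos"][2]-.1789
im,X=cloud("scene"); print("tray rim scene",rect(X,.40,.64,.2,.43,z+.028,z+.042)); posts(X)
print("lower",rect(X,.40,.64,.2,.43,.043,.056))
E
```

```text
[0.52122684 0.30557811 0.30897232] [ 3.02817696e-02  9.99541050e-01 -7.00992540e-04 -4.59790299e-04]
tray rim scene (array([520.7, 304.1]), array([164.2, 133.5]), 86.51, 558)
post [0.5686 0.2444 0.068 ] 17
post [0.5765 0.3779 0.068 ] 15
lower (array([561. , 311.9]), array([163.9,  53.3]), 87.56, 314)
```

Emit:
drive_tool --pt "0 0.2 -0.1 0" --pt "0 0.14 -0.4 0" --pt "0 0 -0.5 0" --pt "0 0 -0.4 0" --pt "0 0 -0.3 0" --pt "0 0 -0.3 0" --pt "0 0 -0.25 0" --pt "0 0 0 0"

```text
time: 32.05
tcp_pos: [0.5211, 0.3161, 0.2404]
ee_rot: [0.03, 1.0, -0.001, -0.001]
contact_force: [0.6, -0.6, -1.5]
finger_gap: 0.097
grasp_force: 59.3
```

Emit:
drive_tool --pt "0 0 -0.15 0" --pt "0 0 -0.1 0" --pt "0 0 -0.1 0" --pt "0 0 -0.05 0" --pt "0 0 0 0"

```text
time: 32.55
tcp_pos: [0.5214, 0.3163, 0.2296]
ee_rot: [0.03, 1.0, -0.0, -0.0]
contact_force: [-1.0, -0.6, -2.1]
finger_gap: 0.09
grasp_force: 59.3
```

Seated height reached (underside ≈ 50 mm). Release, rise and check, with jars.

Emit:
drive_tool --pt "0 0 -0.03 0" --pt "0 0 0 0" --pt "0 0 0 0" --pt "0 0 0 0" --pt "0 0 0 0" --pt "0 0 0 0" --pt "0 0 0 0" --jaw 0

```text
time: 33.25
tcp_pos: [0.5215, 0.3164, 0.2289]
ee_rot: [0.03, 1.0, 0.0, 0.0]
contact_force: [-0.3, 0.4, 0.6]
finger_gap: 0.998
grasp_force: 0.0
```

Emit:
drive_tool --pt "0 0 0.3 0" --pt "0 0 0.7 0" --pt "0 0 1 0" --pt "-0.8 0 1 0" --pt "-0.8 0 1 0" --pt "-0.8 0 0.8 0" --pt "-0.8 0 0 0" --pt "-0.8 0 0 0" --pt "-0.6 -0.4 0 0" --pt "0 0 0 0"

```text
time: 34.25
tcp_pos: [0.3815, 0.3035, 0.3739]
ee_rot: [0.03, 1.0, -0.0, -0.0]
contact_force: [0.4, 0.5, 0.0]
finger_gap: 0.998
grasp_force: 0.0
```

```bash
python3 - <<'E'
from h import *
s=readout.observe(); print(s["tcp_pos"])
im,X=cloud("scene","s13.png"); P=X.reshape(-1,3)
print("rim",rect(X,.40,.64,.2,.43,.078,.092))
for h in np.arange(.01,.1,.005): print(round(h,3),((P[:,0]>.44)&(P[:,0]<.6)&(P[:,1]>.22)&(P[:,1]<.41)&(abs(P[:,2]-h)<.0025)).sum(),end='; ')
for n in ("wrist","scene"):
    if n=="wrist": im,X=cloud("wrist","w5.png")
    for o in cams.outline_of(n,"jar0")[:6]:
        m=o["pixels"]; Q=X[m]; Q=Q[(Q[:,2]>.04)&(Q[:,2]<.06)]
        if len(Q)>10:
            (cx,cy),r=cv2.minEnclosingCircle((Q[:,:2]*1000).astype(np.float32)); print(n,round(o["conf"],2),round(cx,1),round(cy,1),round(r,1),im[m].mean(0).round())
E
```

```text
[0.38145256 0.30348848 0.37388547]
rim (array([520.7, 314.9]), array([164.2, 134.1]), 86.7, 639)
0.01 71; 0.015 382; 0.02 141; 0.025 48; 0.03 72; 0.035 56; 0.04 59; 0.045 61; 0.05 192; 0.055 1438; 0.06 315; 0.065 135; 0.07 160; 0.075 144; 0.08 311; 0.085 335; 0.09 7; 0.095 0; wrist 0.71 362.0 246.8 21.4 [48. 50. 55.]
```

View pics/w5.png

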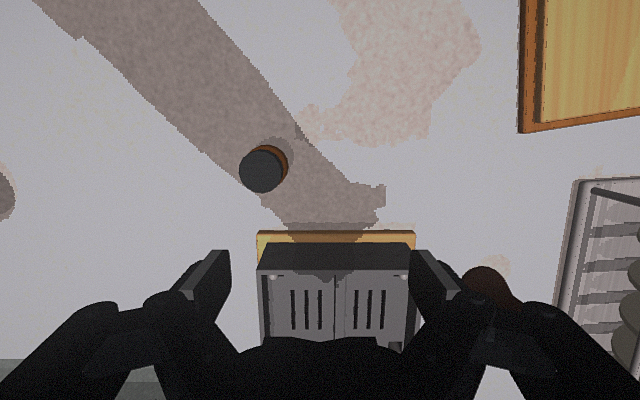

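Emit:
drive_tool --pt "-0.21 -0.63 -0.6 0" --pt "-0.21 -0.63 -0.6 0" --pt "-0.22 -0.63 -0.6 0" --pt "0 0 -0.9 0" --pt "0 0 -0.9 0" --pt "0 0 -0.9 0" --pt "0 0 -0.8 0" --pt "0 0 -0.53 0" --pt "0 0 0 0" --pt "0 0 0 0"

```text
time: 35.45
tcp_pos: [0.365, 0.2479, 0.1979]
ee_rot: [0.03, 1.0, -0.0, -0.0]
contact_force: [0.0, 0.0, -0.5]
finger_gap: 1.005
grasp_force: 0.0
```

Emit:
drive_tool --pt "0 0 0 0" --pt "0 0 0 0" --pt "0 0 0 0" --pt "0 0 0 0" --pt "0 0 0 0" --pt "0 0 0 0" --pt "0 0 0 0" --pt "0 0 0 0" --jaw 255 --force 30

```text
time: 36.25
tcp_pos: [0.3646, 0.2478, 0.199]
ee_rot: [0.03, 1.0, 0.0, 0.001]
contact_force: [0.3, -0.7, 6.8]
finger_gap: 0.498
grasp_force: 30.0
```

Emit:
drive_tool --pt "0 0 0.4 0" --pt "0 0 0.8 0" --pt "0 0 0.9 0" --pt "0 0 0.9 0" --pt "0.3 0.15 0.67 0" --pt "0.8 0.43 0 0" --pt "0.8 0.43 0 0" --pt "0.8 0.43 0 0" --pt "0.8 0.43 0 0" --pt "0.8 0.43 0 0" --pt "0.8 0.43 0 0" --pt "0.8 0.43 0 0" --pt "0.47 0.3 0 0" --pt "0 0 0 0" --pt "0 0 0 0"

```text
time: 37.75
tcp_pos: [0.555, 0.3513, 0.3072]
ee_rot: [0.03, 1.0, -0.001, -0.001]
contact_force: [0.0, -0.3, -0.9]
finger_gap: 0.491
grasp_force: 30.9
```

```bash
python3 - <<'E'
from h import *
s=readout.observe(); print(s["tcp_pos"],s["ee_rot"],s["finger_gap"])
im,X=cloud("scene","s14.png"); im2,Xw=cloud("wrist","w6.png")
cv2.imwrite("pics/j1.png",np.hstack([cv2.resize(im[150:300,340:500],(400,375)),cv2.resize(im2,(400,375))]))
E
```

```text
[0.55496134 0.35128902 0.30719585] [ 3.02174828e-02  9.99542780e-01 -5.48532770e-04 -9.12718372e-04] 0.49083832770893987
```

View pics/j1.png

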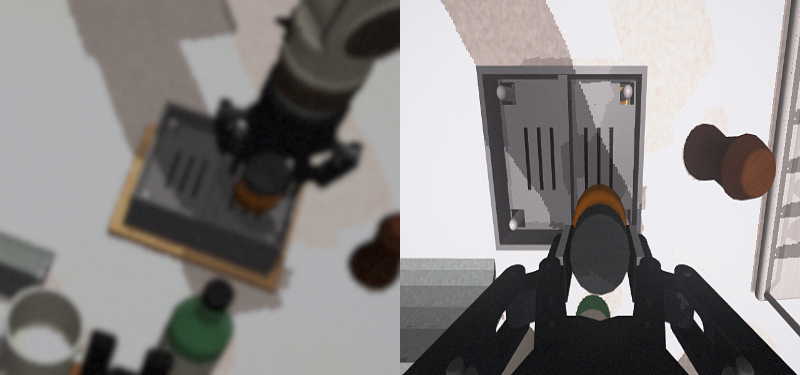

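Emit:
drive_tool --pt "0 0 -0.4 0" --pt "0 0 -0.5 0" --pt "0 0 -0.4 0" --pt "0 0 -0.25 0" --pt "0 0 -0.15 0" --pt "0 0 0 0" --pt "0 0 0 0"

```text
time: 38.55
tcp_pos: [0.5555, 0.3516, 0.2575]
ee_rot: [0.03, 1.0, 0.0, 0.0]
contact_force: [0.5, -0.2, -1.1]
finger_gap: 0.497
grasp_force: 30.9
```

Emit:
drive_tool --pt "0 0 -0.06 0" --pt "0 0 -0.04 0" --pt "0 0 0 0" --pt "0 0 0 0"

```text
time: 38.95
tcp_pos: [0.5554, 0.3515, 0.2542]
ee_rot: [0.03, 1.0, 0.0, 0.0]
contact_force: [-0.0, 1.2, -0.9]
finger_gap: 0.5
grasp_force: 30.9
```

Emit:
drive_tool --pt "0 0 0 0" --pt "0 0 0 0" --pt "0 0 0 0" --pt "0 0 0 0" --pt "0 0 0.3 0" --pt "0 0 0.8 0" --pt "0 0 1 0" --pt "-0.5 -1 1 0" --pt "-0.5 -1 0.5 0" --pt "-0.5 -1 0 0" --pt "-0.5 -1 0 0" --pt "-0.1 -1 0 0" --pt "-0.1 -1 0 0" --pt "-0.1 -1 0 0" --pt "-0.1 -1 0 0" --pt "-0.1 -1 0 0" --pt "-0.1 -1 0 0" --pt "-0.1 -1 0 0" --pt "-0.1 -1 0 0" --pt "0 -1 0 0" --jaw 0

```text
time: 40.95
tcp_pos: [0.4709, -0.0397, 0.3631]
ee_rot: [0.03, 1.0, -0.0, 0.001]
contact_force: [0.3, -0.6, -0.0]
finger_gap: 0.998
grasp_force: 0.0
```

Emit:
drive_tool --pt "0 -1 0 0" --pt "0 -1 0 0" --pt "0 -1 0 0" --pt "0 -1 0 0" --pt "0 -0.6 0 0" --pt "0 0 0 0"

```text
time: 41.55
tcp_pos: [0.4713, -0.1786, 0.3629]
ee_rot: [0.032, 0.999, -0.0, 0.001]
contact_force: [0.5, -0.6, 0.6]
finger_gap: 0.998
grasp_force: 0.0
```

```bash
cat > jars.py <<'E'
from h import *
s=readout.observe(); print(s["tcp_pos"])
for n in ("scene","wrist"):
    im,X=cloud(n,n+"_j%d.png"%int(s["time"]))
    for o in cams.outline_of(n,"jar0")[:6]:
        m=o["pixels"]; Q=X[m]; t=np.nanpercentile(Q[:,2],95); Q=Q[(Q[:,2]>t-.01)]
        if len(Q)>10:
            (cx,cy),r=cv2.minEnclosingCircle((Q[:,:2]*1000).astype(np.float32)); print(n,round(o["conf"],2),round(cx,1),round(cy,1),"r",round(r,1),"top",t.round(3),im[m].mean(0).round())
E
python3 jars.py
```

```text
[ 0.47130922 -0.17858941  0.36288418]
scene 0.85 554.7 351.3 r 22.3 top 0.107 [47. 51. 57.]
scene 0.81 550.6 -401.5 r 23.8 top 0.053 [53. 58. 66.]
scene 0.63 445.0 -384.6 r 22.6 top 0.054 [46. 52. 59.]
scene 0.51 356.3 -355.5 r 22.1 top 0.053 [ 96.  83. 126.]
wrist 0.8 445.2 -384.8 r 21.8 top 0.05 [53. 55. 61.]
wrist 0.67 552.6 -399.2 r 22.3 top 0.05 [49. 53. 60.]
wrist 0.66 355.9 -354.1 r 21.6 top 0.051 [101.  81. 134.]
```

Emit:
drive_tool --pt "-0.11 -0.86 -0.2 0" --pt "-0.11 -0.86 -0.2 0" --pt "-0.11 -0.86 -0.2 0" --pt "-0.11 -0.86 -0.2 0" --pt "-0.11 -0.86 -0.2 0" --pt "-0.11 -0.86 -0.2 0" --pt "-0.11 -0.86 -0.2 0" --pt "-0.11 -0.86 -0.2 0" --pt "0 0 -0.8 0" --pt "0 0 -0.9 0" --pt "0 0 -0.9 0" --pt "0 0 -0.8 0" --pt "0 0 -0.45 0" --pt "0 0 0 0" --pt "0 0 0 0"

```text
time: 43.25
tcp_pos: [0.4456, -0.3827, 0.1993]
ee_rot: [0.03, 1.0, -0.0, 0.0]
contact_force: [-0.2, 1.1, -0.1]
finger_gap: 1.0
grasp_force: 0.0
```

Emit:
drive_tool --pt "0 0 0 0" --pt "0 0 0 0" --pt "0 0 0 0" --pt "0 0 0 0" --pt "0 0 0 0" --pt "0 0 0 0" --pt "0 0 0 0" --pt "0 0 0 0" --jaw 255 --force 30

```text
time: 44.05
tcp_pos: [0.4453, -0.3834, 0.2]
ee_rot: [0.03, 1.0, -0.001, 0.001]
contact_force: [-1.1, -0.0, 6.2]
finger_gap: 0.498
grasp_force: 30.2
```

Emit:
drive_tool --pt "0 0 0.4 0" --pt "0 0 0.8 0" --pt "0 0 0.9 0" --pt "0 0 0.9 0" --pt "0 0.4 0.67 0" --pt "0.06 0.9 0 0" --pt "0.06 0.9 0 0" --pt "0.06 0.9 0 0" --pt "0.06 0.9 0 0" --pt "0.06 0.9 0 0" --pt "0.06 0.9 0 0" --pt "0.06 0.9 0 0" --pt "0.06 0.9 0 0" --pt "0.06 0.9 0 0" --pt "0.06 0.9 0 0" --pt "0.06 0.9 0 0" --pt "0.06 0.9 0 0" --pt "0.06 0.9 0 0" --pt "0.06 0.9 0 0" --pt "0.06 0.9 0 0"

```text
time: 46.05
tcp_pos: [0.4716, 0.0352, 0.3091]
ee_rot: [0.03, 1.0, 0.0, -0.0]
contact_force: [0.2, -0.2, -0.3]
finger_gap: 0.492
grasp_force: 30.8
```

Emit:
drive_tool --pt "0.06 0.9 0 0" --pt "0.06 0.9 0 0" --pt "0.06 0.9 0 0" --pt "0.06 0.9 0 0" --pt "0.06 0.9 0 0" --pt "0.06 0.9 0 0" --pt "0.06 0.9 0 0" --pt "0.06 0.9 0 0" --pt "0.06 0.9 0 0" --pt "0.06 0.9 0 0" --pt "0.06 0.9 0 0" --pt "0 0.7 0 0" --pt "0 0.1 0 0" --pt "0 0 0 0" --pt "0 0 0 0"

```text
time: 47.55
tcp_pos: [0.4916, 0.3542, 0.3087]
ee_rot: [0.031, 1.0, -0.0, -0.0]
contact_force: [0.6, -0.2, -0.8]
finger_gap: 0.495
grasp_force: 30.8
```

Emit:
drive_tool --pt "0.03 0 -0.4 0" --pt "0 0 -0.5 0" --pt "0 0 -0.4 0" --pt "0 0 -0.25 0" --pt "0 0 -0.15 0" --pt "0 0 -0.1 0" --pt "0 0 0 0" --pt "0 0 0 0"

```text
time: 48.35
tcp_pos: [0.4929, 0.3552, 0.2552]
ee_rot: [0.03, 1.0, 0.0, 0.0]
contact_force: [0.9, -0.2, -1.2]
finger_gap: 0.497
grasp_force: 30.9
```

Emit:
drive_tool --pt "0 0 0 0" --pt "0 0 0 0" --pt "0 0 0 0" --pt "0 0 0 0" --pt "0 0 0.3 0" --pt "0 0 0.8 0" --pt "0 0 1 0" --pt "0 -1 1 0" --pt "0 -1 0.5 0" --pt "0 -1 0 0" --pt "0 -1 0 0" --pt "0 -1 0 0" --pt "0 -1 0 0" --pt "0 -1 0 0" --pt "0 -1 0 0" --pt "0 -1 0 0" --pt "0 -1 0 0" --pt "0 -1 0 0" --pt "0 -1 0 0" --pt "0 -1 0 0" --jaw 0

```text
time: 50.35
tcp_pos: [0.4925, -0.0361, 0.3636]
ee_rot: [0.03, 1.0, -0.0, 0.001]
contact_force: [-0.7, -0.3, 1.6]
finger_gap: 0.998
grasp_force: 0.0
```

Emit:
drive_tool --pt "0 -1 0 0" --pt "0 -1 0 0" --pt "0 -1 0 0" --pt "0 -1 0 0" --pt "0 -1 0 0" --pt "0 -0.5 0 0" --pt "0 0 0 0"

```text
time: 51.05
tcp_pos: [0.4926, -0.2014, 0.3631]
ee_rot: [0.032, 0.999, -0.0, 0.0]
contact_force: [0.3, 0.5, -0.4]
finger_gap: 1.005
grasp_force: 0.0
```

```bash
python3 jars.py
```

```text
[ 0.49255552 -0.20142656  0.36307643]
scene 0.79 493.3 353.2 r 22.2 top 0.107 [47. 51. 56.]
scene 0.73 424.7 -309.2 r 97.9 top 0.054 [ 80.  71. 107.]
scene 0.7 553.8 349.5 r 21.8 top 0.108 [45. 49. 55.]
scene 0.49 631.2 -478.2 r 31.9 top 0.088 [102. 103. 107.]
scene 0.29 523.0 314.0 r 102.6 top 0.085 [79. 79. 82.]
wrist 0.78 552.8 -399.2 r 22.4 top 0.05 [53. 56. 62.]
wrist 0.57 355.7 -354.9 r 22.3 top 0.051 [103.  83. 134.]
```

Emit:
drive_tool --pt "0.25 -0.83 -0.2 0" --pt "0.25 -0.83 -0.2 0" --pt "0.25 -0.83 -0.2 0" --pt "0.25 -0.83 -0.2 0" --pt "0.25 -0.83 -0.2 0" --pt "0.25 -0.83 -0.2 0" --pt "0.25 -0.83 -0.2 0" --pt "0.25 -0.83 -0.2 0" --pt "0 0 -0.8 0" --pt "0 0 -0.9 0" --pt "0 0 -0.9 0" --pt "0 0 -0.8 0" --pt "0 0 -0.45 0" --pt "0 0 0 0" --pt "0 0 0 0"

```text
time: 52.75
tcp_pos: [0.5533, -0.3987, 0.2]
ee_rot: [0.03, 1.0, -0.0, 0.0]
contact_force: [-0.3, 0.5, 0.3]
finger_gap: 1.001
grasp_force: 0.0
```

Emit:
drive_tool --pt "0 0 0 0" --pt "0 0 0 0" --pt "0 0 0 0" --pt "0 0 0 0" --pt "0 0 0 0" --pt "0 0 0 0" --pt "0 0 0 0" --pt "0 0 0 0" --jaw 255 --force 30

```text
time: 53.55
tcp_pos: [0.553, -0.3995, 0.2007]
ee_rot: [0.03, 1.0, -0.001, 0.001]
contact_force: [0.0, 0.1, 6.1]
finger_gap: 0.495
grasp_force: 30.2
```

Emit:
drive_tool --pt "0 0 0.4 0" --pt "0 0 0.8 0" --pt "0 0 0.9 0" --pt "0 0 0.9 0" --pt "0 0.4 0.67 0" --pt "-0.05 0.9 0 0" --pt "-0.05 0.9 0 0" --pt "-0.05 0.9 0 0" --pt "-0.05 0.9 0 0" --pt "-0.05 0.9 0 0" --pt "-0.05 0.9 0 0" --pt "-0.05 0.9 0 0" --pt "-0.05 0.9 0 0" --pt "-0.05 0.9 0 0" --pt "-0.05 0.9 0 0" --pt "-0.05 0.9 0 0" --pt "-0.05 0.9 0 0" --pt "-0.05 0.9 0 0" --pt "-0.05 0.9 0 0" --pt "-0.05 0.9 0 0"

```text
time: 55.55
tcp_pos: [0.5297, 0.0189, 0.3095]
ee_rot: [0.03, 1.0, -0.0, -0.0]
contact_force: [-0.4, -0.0, -1.7]
finger_gap: 0.49
grasp_force: 30.8
```

Emit:
drive_tool --pt "-0.05 0.9 0 0" --pt "-0.05 0.9 0 0" --pt "-0.05 0.9 0 0" --pt "-0.05 0.9 0 0" --pt "-0.05 0.9 0 0" --pt "-0.05 0.9 0 0" --pt "-0.05 0.9 0 0" --pt "-0.05 0.9 0 0" --pt "0 0.9 0 0" --pt "0 0.4 0 0" --pt "0 0.05 0 0" --pt "0 0 0 0" --pt "0 0 0 0"

```text
time: 56.85
tcp_pos: [0.5182, 0.2732, 0.3092]
ee_rot: [0.031, 1.0, -0.0, -0.0]
contact_force: [0.3, 0.2, -0.8]
finger_gap: 0.494
grasp_force: 30.8
```

Emit:
drive_tool --pt "0 0 -0.4 0" --pt "0 0 -0.5 0" --pt "0 0 -0.4 0" --pt "0 0 -0.25 0" --pt "0 0 -0.15 0" --pt "0 0 -0.1 0" --pt "0 0 0 0" --pt "0 0 0 0"

```text
time: 57.65
tcp_pos: [0.5184, 0.2745, 0.2557]
ee_rot: [0.03, 1.0, 0.0, 0.0]
contact_force: [-0.7, 1.2, -0.0]
finger_gap: 0.493
grasp_force: 30.8
```

Emit:
drive_tool --pt "0 0 0 0" --pt "0 0 0 0" --pt "0 0 0 0" --pt "0 0 0 0" --pt "0 0 0.3 0" --pt "0 0 0.8 0" --pt "0 0 1 0" --pt "0 0 1 0" --pt "-0.5 -1 0.5 0" --pt "-0.5 -1 0 0" --pt "-0.5 -1 0 0" --pt "-0.5 -1 0 0" --pt "-0.5 -1 0 0" --pt "0 0 0 0" --jaw 70

```text
time: 59.05
tcp_pos: [0.4413, 0.1218, 0.3641]
ee_rot: [0.032, 0.999, -0.001, -0.0]
contact_force: [0.5, 1.1, 0.4]
finger_gap: 0.726
grasp_force: 0.0
```

```bash
python3 jars.py; python3 - <<'E'
from h import *
im,X=cloud("scene","s20.png"); P=X.reshape(-1,3)
print("rim",rect(X,.40,.64,.2,.43,.078,.09))
im2,_=cloud("wrist"); cv2.imwrite("pics/fin.png",np.vstack([cv2.resize(im[50:330,100:580],(760,443))]))
E
```

```text
[0.44125372 0.12178888 0.36413511]
scene 0.85 505.1 354.8 r 30.1 top 0.108 [46. 50. 55.]
scene 0.84 518.3 273.3 r 22.1 top 0.107 [43. 48. 55.]
scene 0.75 356.1 -354.8 r 23.8 top 0.053 [ 96.  83. 126.]
scene 0.6 553.3 348.8 r 22.4 top 0.107 [46. 50. 56.]
wrist 0.97 551.8 351.1 r 22.4 top 0.105 [37. 44. 53.]
wrist 0.89 492.7 355.1 r 22.5 top 0.106 [42. 47. 55.]
wrist 0.22 449.9 284.6 r 116.1 top 0.049 [45. 45. 48.]
rim (array([520.5, 315. ]), array([164.2, 134.3]), 86.64, 759)
```

View pics/fin.png

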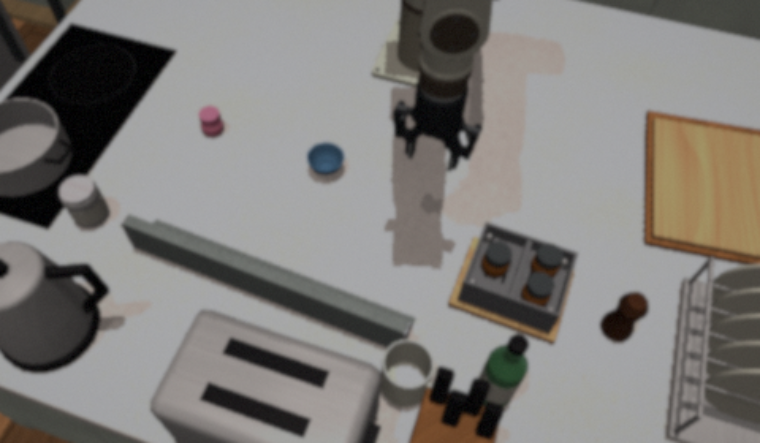

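The picture shows both trays stacked on the caddy (about 515,280) with the three jars upright in the top one. The pink jar (210,120) and the other kitchen things are where they were, and the arm is clear.

```bash
python3 -c "
from plant import workorder
print(workorder.close_job())"
```

```text
the job is handed in; nothing more can be done
None
```

The job is handed in: both trays are right way up and fully down on the caddy's posts, all three amber jars stand upright in the top tray, and the pink look-alike and other kitchen things were left where they were; no verdict was returned.

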